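# Set the empty cell cradle open on its stop pin

## Robot

A 6-joint arm with a two-finger parallel gripper is mounted at the origin on the work surface. World frame = base frame: x ahead of the robot, y to its left, z up, the work surface at z = 0. Lengths are in m, angles in rad, forces in N, time in s.
With the tool pointing down it reaches from about 0.225 to 0.875 m from the base axis. Payload 3.4 kg.
Tool frame: the origin (TCP) lies between the finger pads; the fingertips stand 14 mm ahead of it and the grasp point (between the pads) lies 5 mm behind it; z points along the fingers, y is the line along which they close (so a half turn about z gives the same grasp; the last joint's range is limited). The gripper opens to 85 mm and grips with 20 to 120 N. Pads are 22 mm wide; open, the fingers measure 114 mm over their backs; the gripper's body (76 mm by 85 mm) begins 54 mm behind the grasp point. The pads swing forward as they close: fully open they stand 13 mm farther back than shut.
Start: joints at [1.102, 0.276, 1.505, -0, 1.361, -0.121], TCP at [0.196, 0.541, 0.245] pointing down, gripper open.
Joint ranges: [-2.89, 2.89], [-0.75, 2.08], [0.22, 2.7], [-1.18, 4.32], [0.11, 2.71], [-2.7, 2.7]. Speed limits (rad/s): [2.57, 2.57, 3.14, 3.14, 3.14, 3.14].

## Interface

Orientations are given as a 3x3 rotation matrix whose columns are the frame's x, y, z axes.
In Python, from cell import manip gives the robot as it stands. The module is installed in compiled form; this text tells all that it offers.
- The arm moves only by the tool move_arm, never from a script. Its argument "deltas" is a list of rows, each a list of 3 entries, a list of its own where there are three numbers: the turn, a rotation vector about the tool's x, y, z in rad, then the shift along the tool's x, y, z in cm, then the closure, from 0 (fully open) to 1 (shut). In form: [[[rx, ry, rz], [dx, dy, dz], hand], ...]. A call has 1 to 12 rows; each row is the pose to reach, as a shift and turn from the pose commanded when the call began, along the tool's axes at that moment; what a row does not reach only later rows make up. A row lasts 1/12 s, in which the tool goes at most 41.7 mm and 7.16 degrees, less where a joint would pass 70% of its speed; a pose out of reach is approached as far as the arm can. A call with a gripper value outside its range is refused whole. The fingers move at their own pace and stop on an object; "grip_force" is the grip in N (left out, the last holds). Time passes only in rows, so rows that repeat a pose let the fingers close. It gives the time, the measured TCP pose, the force, the opening and the grip force at its end, in the units of the state.
- manip.get_state(): the state, without advancing time (a new reading comes with each control period).
- manip.get_image(name): name is "scene" or "side" or "wrist"; returns the picture (400x640x3 uint8, red, green, blue); there is no depth.
- manip.get_calibration(name): a dict with "K" (3x3 intrinsics, pixels), "k1" (the pictures are not rectified: a ray, as slopes to the right and down, at radius r is drawn at 1 + k1 r^2 times it, then the intrinsics apply), "cam_to_world" (4x4, takes a point from camera to world coordinates). Camera axes: x right, y down, z forward; pixel columns grow to the right and rows downward; lengths in m; the calibration is good to about 2 mm. A picture is of the moment at which its call begins: read the wrist's pose just before it. get_calibration takes no time and is no camera call; for the wrist camera it gives the pose at the moment of the call.
- manip.finish_job(): hands the job in; it is judged then, once.
The state is a dict: "clock": time; "joints": joint angles; "joint_vel": joint speeds; "joint_torque": joint torques, N m; "ee_pos": TCP position; "ee_rot": TCP orientation; "contact_force": force on the tool from outside, world axes, zero at the start; "wrist_torque": the same for the moment, N m; "gripper_width": finger opening in m; "grip_force": force on a finger pad.
Only numpy, scipy, OpenCV 4.12 (cv2) and the standard library are available. Lean on these libraries where they do the work, as an engineer would, in place of code of your own. Each camera call takes 0.05 s, during which the arm holds its last target. There are 200 camera calls.

## Task

Two spring-loaded battery-cell cradles are screwed to the bench: one already holds a cell, the other is empty and its slide has sprung shut. With the fingertips on its upright tab, push the empty cradle's slide all the way back to the end of its travel, then let it go so that it springs back part of the way and catches on the stop pin, leaving that cradle standing open for the next cell. Only push: do not grip the tab or lift anything, and leave the other cradle with its cell and everything else on the bench where it is.

Things in the scene. Friction and masses are not known exactly. Their poses are not given: they have to be found in the camera images.
- empty_cradle: The empty cradle, fixed to the bench, like the other but with no cell in it: black base 204 mm long (x), 80 wide (y), 14 thick, a black block 42 mm high across each end, black side rails 32 mm high, an aluminium slide on it. Origin: centre of the underside. x points the way the slide is pushed, z up. The fixed contact is on the -x end block; the slide's travel ends towards +x.
- slide (a joint): Travel of the empty cradle's slide along the cradle's +x (m): 0 sprung shut (at the start), 0.030 caught on the stop pin, 0.060 end of travel; 0.050 or more counts as pushed to the end. A damped spring (4 N at 0, 8.5 N at 0.060; up to 3 N more at 0.010 to 0.030, over the pin) drives it back: let go before about 0.026 it returns to 0, let go beyond 0.032 it stops at 0.030.
- tab (a point): Centre of the face to push, 60 mm above the bench, on the empty cradle's slide (moves with it): the -x side of an upright aluminium tab, a plate 4 mm thick (x), 40 wide (y), from 40 to 78 mm above the bench. Axes as the cradle's. On the -x side of the face all above 43 mm is open; the slide's body, 40 mm high, reaches 16 mm in front of the face. The catch wing at its +y side is 48 mm high.
- tab_back (a point): Centre of the rear (+x) face of an aluminium rib joined to the back (+x) of the tab, moving with it: 6 mm thick (x), 46 mm wide (y), from 40 to 70 mm above the bench, so it stands out 3 mm at each side of the tab and lies 3 mm behind the face to push. A gripper closed on the tab would press on it; fingers that only push the face do not. 55 mm above the bench.
- stop_pin (a joint): How far the steel stop pin (8 mm diameter, round top, at the cradle's x = 28 mm, y = 29 mm, top 43 mm above the bench) is pressed down, in m: 0 fully up, 0.010 ridden over by the slide's wing. It is sprung up (1.5 to 3 N) and works by itself: it need not be touched.
- loaded_cradle: The other cradle, of the same make and size, same axes and origin, with a cell lying in it. To be left alone.
- loaded_slide (a joint): Travel of the loaded cradle's slide, in m: about 0.0075 as it presses on its cell.
- held_cell_mid (a point): Middle of the cell (26 mm diameter, 65.5 mm long) that lies along x in the loaded cradle, 27 mm above the bench. Loose, to be left alone.
- cell_1_mid (a point): Middle of a spare cell, 26 mm diameter, 65.5 mm tall, standing loose on the bench between the two cradles.
- cell_2_mid (a point): Middle of another spare cell of the same size, standing loose on the bench to the left of the cradles.
- cup: White plastic cup, 72 mm across, 80 mm high, standing loose beyond the cradles. Origin: centre of the underside.
- driver_grip (a point): Middle of the handle of a loose screwdriver, 200 mm long, lying to the right of the cradles.
- spool: Solid grey spool, 60 mm across, 40 mm high, standing loose to the right of the cradles. Origin: centre of the underside.
- meter: Loose yellow hand-held meter, 150 by 75 by 34 mm (42 to 46 mm at its dial), lying to the left of the cradles. Origin: centre of the underside.
Things that resemble listed ones, but are neither listed nor needed, are in the scene too. What is shaped like the empty_cradle but orange or yellow is not meant.

How it is judged:
On the way, in this order (a step that is already met when the one before it is completed fails the run):
1. the empty cradle's slide is pushed back to the end of its travel (beyond 50 mm of 60) (value of joint slide above 0.05 m).
2. let go, the slide has come back and rests on the stop pin (value of joint slide between 0.026 and 0.034 m and value of joint stop_pin below 0.003 m and contact force between the fingers and empty_cradle below 0.2 N), for 0.2 s.
At the end, for the whole second after the job is handed in: The empty cradle's slide rests, released, on its stop pin at 30 mm of travel (26 to 34 mm), the pin up (pressed less than 3 mm); the held cell is within 6 mm and each other loose thing within 20 mm of where it started (all of step 2 and velocity of joint slide between -0.01 and 0.01 m/s and distance of held_cell_mid from where it was at the start of the episode below 0.006 m and distance of each of cell_1_mid, cell_2_mid, cup, driver_grip, spool, meter from where it was at the start of the episode below 0.02 m); the robot touches nothing.
It fails at once if the tab is gripped: a finger presses on the rib at its back and sides with over 2 N (contact force between the fingers and slide_c4 above 2 N).
It fails at once if the loaded cradle's slide is pushed off its cell (beyond 14 mm of travel) (value of joint loaded_slide above 0.014 m).
It fails at once if the cell in the loaded cradle is moved by more than 6 mm or lifted (distance of held_cell_mid from where it was at the start of the episode above 0.006 m).
It fails at once if another loose thing on the bench (spare cells, cup, screwdriver, spool, meter) is lifted, carried or knocked by more than 20 mm (distance of any of cell_1_mid, cell_2_mid, cup, driver_grip, spool, meter from where it was at the start of the episode above 0.02 m).
It also fails if it takes over 38 s, if anything falls off the work surface, if the arm or the gripper's body presses on something with over 40 N, if the wrist force passes 120 N, or if a joint passes its speed limit or range.

## Working session

There is one attempt and no reset: what is moved stays moved. The work goes in short steps, Python scripts to look and compute and a tool call to move; the robot and the scene stay as the last step left them, time stands still between calls to the robot, and variables do not carry over. Pictures are saved under pics/ and viewed, at most 10 in all, crops included, and the job is handed in when it is done.

Besides the shell and the picture viewer there is one more tool, called after "Call:" as a command line: name --argument value ..., lists and objects as JSON in quotes. move_arm: Moves the arm, as the interface text tells. Its arguments: {"type":"object","properties":{"deltas":{"type":"array","items":{"type":"array"}},"grip_force":{"type":"number"}},"required":["deltas"]}

```bash
mkdir -p pics
cat > h.py <<'E'
import numpy as np, cv2
from cell import manip
def ray(c,u,v):
    K=np.array(c["K"]);T=np.array(c["cam_to_world"]);k=c["k1"]
    d=np.array([(u-K[0,2])/K[0,0],(v-K[1,2])/K[1,1]]);s=d.copy()
    for _ in range(20): s=d/(1+k*(s@s))
    r=T[:3,:3]@np.array([s[0],s[1],1]);return T[:3,3],r
def onz(c,u,v,z):
    o,r=ray(c,u,v);return o+r*(z-o[2])/r[2]
def proj(c,p):
    K=np.array(c["K"]);T=np.array(c["cam_to_world"])
    q=T[:3,:3].T@(np.array(p)-T[:3,3]);s=q[:2]/q[2];s=s*(1+c["k1"]*(s@s))
    return s*[K[0,0],K[1,1]]+[K[0,2],K[1,2]]
E
python3 - <<'E'
from h import *
for n in("scene","side"):
    c=manip.get_calibration(n);print(n,np.round(c["K"],1).tolist(),c["k1"],np.round(c["cam_to_world"],3).tolist())
    cv2.imwrite(f"pics/{n}0.png",manip.get_image(n)[:,:,::-1])
E
```

```text
scene [[448.1, 0.0, 312.1], [0.0, 448.1, 195.9], [0.0, 0.0, 1.0]] -0.11839136369679548 [[0.709, 0.5, -0.497, 1.269], [0.705, -0.513, 0.49, -0.806], [-0.01, -0.698, -0.716, 1.193], [0.0, 0.0, 0.0, 1.0]]
side [[485.9, 0.0, 319.6], [0.0, 485.9, 203.1], [0.0, 0.0, 1.0]] -0.06980614076647629 [[-0.999, -0.032, 0.027, 0.445], [-0.041, 0.588, -0.808, 1.166], [0.01, -0.808, -0.589, 0.963], [0.0, 0.0, 0.0, 1.0]]
```

View pics/scene0.png

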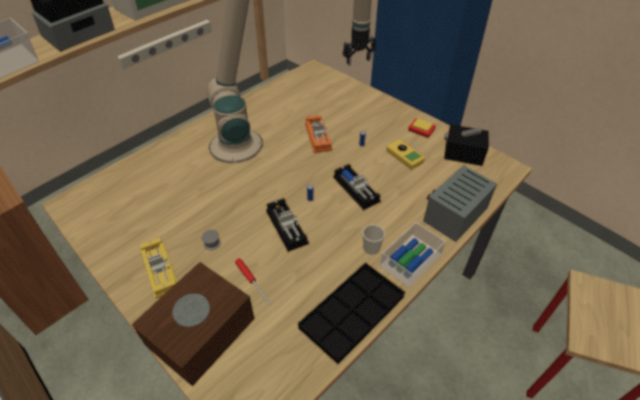

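View pics/side0.png

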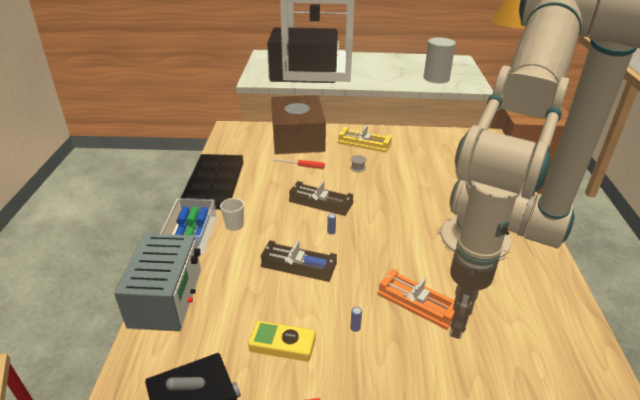

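Candidates are the black cradle with no cell at scene (287,223) / side (321,197), the black one with a blue cell at scene (357,186) / side (298,260), orange at scene (318,133), and yellow at scene (158,265). I choose the black one with no cell and will check it in a close crop.

Run:
```python
from h import *
a=cv2.imread("pics/scene0.png")[190:260,250:325];b=cv2.imread("pics/side0.png")[165:225,275:365]
a=cv2.resize(a,(400,373),interpolation=cv2.INTER_CUBIC);b=cv2.resize(b,(400,267),interpolation=cv2.INTER_CUBIC)
o=np.zeros((373,800,3),np.uint8);o[:,:400]=a;o[:267,400:]=b
cv2.imwrite("pics/crop1.png",o)
for n,(x0,x1,y0,y1) in (("scene",(250,325,190,260)),("side",(275,365,165,225))):
    im=cv2.imread(f"pics/{n}0.png");m=np.zeros(im.shape[:2],np.uint8)
    m[y0:y1,x0:x1]=(im[y0:y1,x0:x1].max(2)<75)*255
    m=cv2.morphologyEx(m,cv2.MORPH_CLOSE,np.ones((9,9)))
    cs=max(cv2.findContours(m,0,2)[0],key=cv2.contourArea)
    h=cv2.convexHull(cs);p=cv2.approxPolyDP(h,1.5,True)[:,0];c=manip.get_calibration(n)
    for q in p: print(n,q,np.round(onz(c,*q,0.042)[:2],3),np.round(onz(c,*q,0.)[:2],3))
```

```text
scene [282 199] [ 0.403 -0.104] [ 0.372 -0.078]
scene [307 241] [ 0.603 -0.176] [ 0.578 -0.153]
scene [306 244] [ 0.609 -0.187] [ 0.585 -0.164]
scene [290 250] [ 0.59 -0.24] [ 0.565 -0.219]
scene [287 249] [ 0.58  -0.244] [ 0.555 -0.224]
scene [267 212] [ 0.412 -0.183] [ 0.381 -0.16 ]
scene [268 204] [ 0.386 -0.155] [ 0.354 -0.131]Traceback (most recent call last):
  File "<stdin>", line 10, in <module>
ValueError: max() iterable argument is empty
```

View pics/crop1.png

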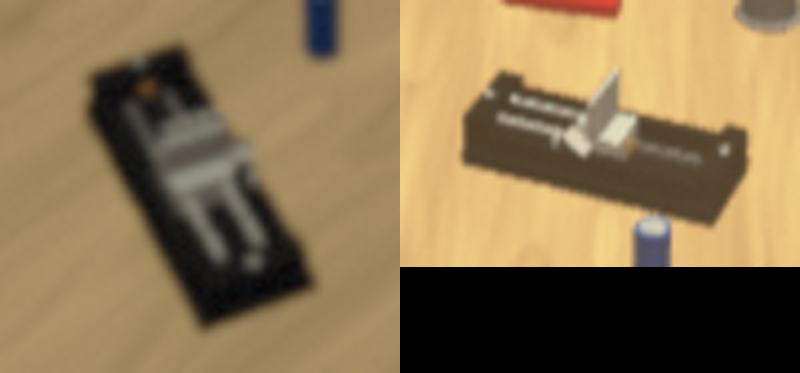

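The crop confirms it: no cell, bare slide rods, tab standing up near scene (286,217), orange contact at the robot-side end at scene (277,207). So +x points away from the robot. Next is a wrist view from above.

Run:
```python
from h import *
s=manip.get_state();R=np.array(s["ee_rot"]);p=np.array(s["ee_pos"]);print(np.round(R,3),p)
c=manip.get_calibration("wrist");T=np.array(c["cam_to_world"]);print("cam in tool",np.round(R.T@(T[:3,3]-p),3),np.round(R.T@T[:3,:3],2).tolist(),np.round(c["K"][0],0))
print("shift cm",R.T@(np.array([.42,-.14,.33])-p)*100)
yaw=-.32;print("turn z", )
from scipy.spatial.transform import Rotation as Ro
for a in(0,np.pi):
    g=np.array([[np.cos(yaw+a),np.sin(yaw+a),0],[np.sin(yaw+a),-np.cos(yaw+a),0],[0,0,-1]]);print(Ro.from_matrix(R.T@g).as_rotvec())
```

```text
[[-0.94   0.341 -0.001]
 [ 0.341  0.94  -0.001]
 [ 0.    -0.002 -1.   ]] [0.19576624 0.54018156 0.24453779]
cam in tool [ 0.075  0.001 -0.128] [[0.0, -0.96, -0.29], [1.0, 0.0, 0.0], [-0.0, -0.29, 0.96]] [279.   0. 327.]
shift cm [-44.26248626 -56.31599124  -8.46502998]
turn z
[-3.28243983e-04  2.47172512e-03  3.11377982e+00]
[-0.0015875  -0.00021082 -0.02781183]
```

Call:
move_arm --deltas '[[[0,0,0],[-3,-4,-2],0],[[0,0,0],[-6,-7.5,-5],0],[[0,0,0],[-9,-11,-8],0],[[0,0,0],[-12,-14.5,-8.5],0],[[0,0,0],[-14.5,-18,-8.5],0],[[0,0,0],[-17,-21.5,-8.5],0],[[0,0,0],[-19.5,-25,-8.5],0],[[0,0,0],[-22,-28,-8.5],0],[[0,0,0],[-24.5,-31,-8.5],0],[[0,0,0],[-27,-34,-8.5],0],[[0,0,0],[-29.5,-37,-8.5],0],[[0,0,0],[-32,-40,-8.5],0]]'

```text
clock: 1.1
ee_pos: [0.3499, 0.0824, 0.3303]
ee_rot: [[-0.94, 0.341, 0.001], [0.341, 0.94, 0.0], [-0.0, 0.0, -1.0]]
contact_force: [0.4, -0.5, -0.0]
gripper_width: 0.0855
grip_force: 0.0
```

Call:
move_arm --deltas '[[[0,0,0],[-2,-3,0],0],[[0,0,0],[-4.5,-6,0],0],[[0,0,0],[-7,-9,0],0],[[0,0,0],[-9.5,-12,0],0],[[0,0,0],[-11,-14,0],0],[[0,0,0],[-12,-16,0],0],[[0,0,0],[-12,-16,0],0],[[0,0,0],[-12,-16,0],0],[[0,0,0],[-12,-16,0],0]]'

```text
clock: 1.85
ee_pos: [0.408, -0.1064, 0.3299]
ee_rot: [[-0.94, 0.341, -0.001], [0.341, 0.94, 0.001], [0.001, 0.001, -1.0]]
contact_force: [0.6, 0.2, 0.0]
gripper_width: 0.0856
grip_force: 0.0
```

Run:
```python
from h import *
s=manip.get_state();print(s["clock"],np.round(s["ee_pos"],4),np.abs(s["joint_vel"]).max())
import json
c=manip.get_calibration("wrist");im=manip.get_image("wrist")
json.dump({k:np.array(v).tolist() for k,v in c.items()},open("w1.json","w"))
cv2.imwrite("pics/w1.png",im[:,:,::-1])
```

```text
1.85 [ 0.408  -0.1064  0.3299] 0.020296512961875273
```

View pics/w1.png

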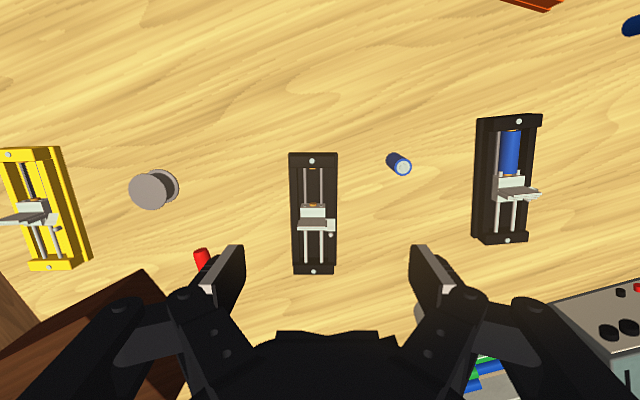

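Wrist view: empty cradle at (313,213), its tab plate around (316,226), wing at right (331,225). Spare cell at (399,163), loaded cradle at (508,180).

Run:
```python
from h import *
import json
c=json.load(open("w1.json"));im=cv2.imread("pics/w1.png")
cv2.imwrite("pics/w1c.png",cv2.resize(im[145:280,280:350],None,fx=4.4,fy=4.4,interpolation=cv2.INTER_CUBIC))
g=cv2.cvtColor(im,6);hs=cv2.cvtColor(im,40)
m=np.zeros(g.shape,np.uint8);m[140:285,275:350]=(g[140:285,275:350]<95)*255
m=cv2.morphologyEx(m,cv2.MORPH_CLOSE,np.ones((15,15)))
h=cv2.convexHull(max(cv2.findContours(m,0,2)[0],key=cv2.contourArea));p=cv2.approxPolyDP(h,2,True)[:,0]
for q in p: print(q,np.round(onz(c,*q,.042)[:2],4),np.round(onz(c,*q,0)[:2],4))
print(g[195:240:2,296:338:3])
```

```text
[336 152] [ 0.3978 -0.0866] [ 0.4038 -0.0872]
[336 250] [ 0.5507 -0.1404] [ 0.5722 -0.1465]
[333 273] [ 0.59   -0.1596] [ 0.6154 -0.1676]
[295 274] [ 0.5697 -0.2212] [ 0.593  -0.2354]
[292 262] [ 0.5466 -0.2174] [ 0.5676 -0.2312]
[288 154] [ 0.3761 -0.1549] [ 0.38   -0.1625]
[[ 58  59  52 176  54  55  55  56 156  55  55  56  55  53]
 [ 61  56  52 174  54  56  56  55 158  57  56  58  54  51]
 [ 60  58  53 174  53  56  56  54 157  54  56  56  57  52]
 [ 59  59  52 176  52  53  52  53 156  56  55  55  55  50]
 [ 58  55 101 161 106  83  85  96 150  89  52  55  55  51]
 [ 59  52 106 107 109 186 169 110 102 116  51  56  54  51]
 [ 57  43 122 131 122 118 118 120 129 123  48  56  55  52]
 [ 57  32 232 229 231 230 231 230 231 234  41  55  55  51]
 [ 57  30 223 221 221 222 223 222 221 226  38  57  55  49]
 [ 56  32 225 222 222 222 223 224 224 228  40  55  55  50]
 [ 56  34 231 227 227 228 228 228 228 232  39  56  53  50]
 [ 56  39 141 142 140 142 141 141 142 145  35  41  42  43]
 [ 56  53 109 113 109 111 111 109 113 111 192 218 220 103]
 [ 53 114 112 112 114 111 112 111 113 113  84 220 221 104]
 [ 52 110 111 113 112 112 113 111 113 114  91 216 217 100]
 [ 43 104 100 103 100 100 101 102 104 103  89 219 218 100]
 [ 64 227 221 220 220 223 223 222 226 225 215 212 211 105]
 [ 46 243 235 227 237 239 239 239 230 235 240 218 216 110]
 [ 48  31  43 215  43  52  51  48 203  78  91 138 131  63]
 [ 55  44  42 224  43  52  52  48 213  82  51 166 123  42]
 [ 52  47  43 226  40  54  52  50 212  84  52 215 178  43]
 [ 51  44  42 226  42  51  53  52 214  84  53  73  49  44]
 [ 54  43  44 226  40  52  51  51 211  84  52  52  53  44]]
```

View pics/w1c.png

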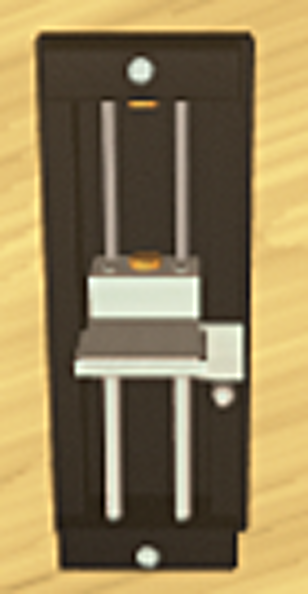

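Run:
```python
from h import *
import json
c=json.load(open("w1.json"))
a=onz(c,311.8,160.9,.042);b=onz(c,313.6,271.4,.042);d=(b-a)[:2];yaw=np.arctan2(d[1],d[0]);print("screws",a,b,np.linalg.norm(d),yaw)
ux=np.array([np.cos(yaw),np.sin(yaw)]);uy=np.array([-ux[1],ux[0]])
for n,u,v,z in(("topL",297.3,226,.078),("topR",327,226,.078),("botL",298.2,217.3,.04),("botR",326.6,217.3,.04),("pin",331,235,.043)):
    w=onz(c,u,v,z)[:2]-(a+b)[:2]/2;print(n,onz(c,u,v,z)[:2],w@ux,w@uy)
s=manip.get_state();R=np.array(s["ee_rot"]);p=np.array(s["ee_pos"])
tl=onz(c,297.3,226,.078)[:2];tr=onz(c,327,226,.078)[:2];bl=onz(c,298.2,217.3,.04)[:2];br=onz(c,326.6,217.3,.04)[:2]
f=(tl+tr+bl+br)/4
toolyaw=np.arctan2(-R[1,0],-R[0,0]);print("face",f,"toolyaw",toolyaw)
q=np.append(f-ux*.035,.066);print("pre shift",R.T@(q-p)*100,"turn z",-(yaw-toolyaw))
# cross-check in side view
sc=manip.get_calibration("side")
for t in(tl,tr):print("side px",proj(sc,[*t,.078]))
```

```text
screws [ 0.39793346 -0.12524384  0.042     ] [ 0.57579759 -0.18959753  0.042     ] 0.1891482154961656 -0.34716031163462907
topL [ 0.47579207 -0.17579743] -0.0041605427430442855 -0.021047943592831166
topR [ 0.49074549 -0.13465107] -0.0040983780487909 0.022731314179658593
botL [ 0.47600727 -0.17840013] -0.003072662251409877 -0.023422157735074185
botR [ 0.4915804 -0.1355377] -0.0030116176765803957 0.022181640903316195
pin [ 0.52188181 -0.13891937] 0.026632626317237187 0.029311126263650105
face [ 0.48353131 -0.15609658] toolyaw -0.3470678719487402
pre shift [-5.32418039 -2.15285829 26.40308123] turn z 9.243968588884544e-05
side px [324.17741559 180.58342557]
side px [319.14003721 187.43521885]
```

Call:
move_arm --deltas '[[[0,0,0],[-2,-1,0],1],[[0,0,0],[-4,-2,2],1],[[0,0,0],[-5.3,-2.2,5],1],[[0,0,0],[-5.3,-2.2,8],1],[[0,0,0],[-5.3,-2.2,11],1],[[0,0,0],[-5.3,-2.2,14],1],[[0,0,0],[-5.3,-2.2,17],1],[[0,0,0],[-5.3,-2.2,19],1],[[0,0,0],[-5.3,-2.2,21],1],[[0,0,0],[-5.3,-2.2,22],1],[[0,0,0],[-5.3,-2.2,22],1],[[0,0,0],[-5.3,-2.2,22],1]]'

```text
clock: 2.9
ee_pos: [0.4507, -0.1446, 0.1103]
ee_rot: [[-0.941, 0.339, -0.001], [0.339, 0.941, 0.001], [0.001, 0.0, -1.0]]
contact_force: [0.3, -1.2, 0.4]
gripper_width: 0.0002
grip_force: 0.0
```

Run:
```python
from h import *
s=manip.get_state();print(s["clock"],np.round(s["ee_pos"],4),s["gripper_width"],s["contact_force"])
a=manip.get_image("wrist");b=manip.get_image("side")[120:240,260:380]
o=np.zeros((400,800,3),np.uint8);o[:,:400]=a[:,120:520];o[:,400:]=cv2.resize(b,(400,400),interpolation=2)
cv2.imwrite("pics/w2.png",o[:,:,::-1])
```

```text
2.9 [ 0.4507 -0.1446  0.1103] 0.00018294888900749796 [ 0.27777658 -1.21575763  0.43322127]
```

View pics/w2.png

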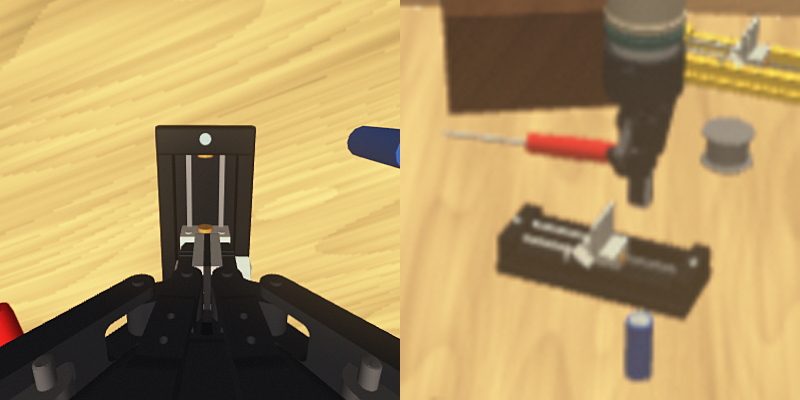

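The fingers are shut, centred in front of the tab and above the slide's body. Now I'll lower them and make first contact.

Call:
move_arm --deltas '[[[0,0,0],[0,0,1.5],1],[[0,0,0],[0,0,3],1],[[0,0,0],[0,0,4.2],1],[[0,0,0],[0,0,4.4],1],[[0,0,0],[0,0,4.4],1],[[0,0,0],[-0.8,0,4.4],1],[[0,0,0],[-1.6,0,4.4],1],[[0,0,0],[-2.2,0,4.4],1],[[0,0,0],[-2.8,0,4.4],1],[[0,0,0],[-3.4,0,4.4],1],[[0,0,0],[-3.4,0,4.4],1],[[0,0,0],[-3.4,0,4.4],1]]'

```text
clock: 4.0
ee_pos: [0.4819, -0.1571, 0.0662]
ee_rot: [[-0.94, 0.341, -0.003], [0.341, 0.94, 0.001], [0.003, 0.0, -1.0]]
contact_force: [-5.6, 0.4, 3.6]
gripper_width: 0.0001
grip_force: 2.4
```

Call:
move_arm --deltas '[[[0,0,0],[-0.6,0,0],1],[[0,0,0],[-1.2,0,0],1],[[0,0,0],[-1.8,0,0],1],[[0,0,0],[-2.4,0,0],1],[[0,0,0],[-3,0,0],1],[[0,0,0],[-3.6,0,0],1],[[0,0,0],[-4.1,0,0],1],[[0,0,0],[-4.1,0,0],1],[[0,0,0],[-4.1,0,0],1]]'

```text
clock: 4.75
ee_pos: [0.5189, -0.1705, 0.0659]
ee_rot: [[-0.94, 0.341, -0.005], [0.341, 0.94, 0.002], [0.006, 0.0, -1.0]]
contact_force: [-8.1, 2.2, 5.1]
gripper_width: -0.0002
grip_force: 3.8
```

Run:
```python
from h import *
s=manip.get_state();print(s["clock"],np.round(s["ee_pos"],4),s["contact_force"])
a=manip.get_image("wrist");b=manip.get_image("side")[150:230,280:360]
o=np.zeros((400,800,3),np.uint8);o[:,:400]=a[:,120:520];o[:,400:]=cv2.resize(b,(400,400),interpolation=2)
cv2.imwrite("pics/w3.png",o[:,:,::-1])
```

```text
4.75 [ 0.5189 -0.1705  0.0659] [-8.06058484  2.24659132  5.12052764]
```

View pics/w3.png

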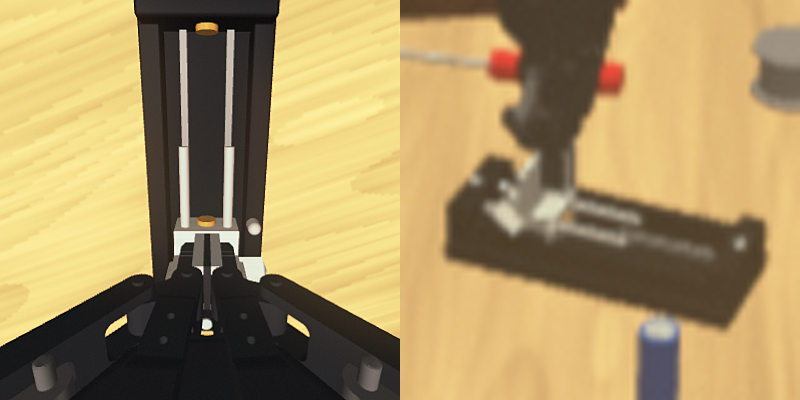

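The pin is now up in front of the wing at (254,227), and slide travel is about 49 mm. I'll push on to the end stop.

Call:
move_arm --deltas '[[[0,0,0],[-0.3,0,0],1],[[0,0,0],[-0.6,0,0],1],[[0,0,0],[-0.9,0,0],1],[[0,0,0],[-0.9,0,0],1],[[0,0,0],[-0.9,0,0],1]]'

```text
clock: 5.27
ee_pos: [0.5269, -0.1734, 0.0659]
ee_rot: [[-0.94, 0.341, -0.006], [0.341, 0.94, 0.002], [0.006, 0.0, -1.0]]
contact_force: [-8.5, 3.2, 6.2]
gripper_width: 0.0001
grip_force: 4.1
```

Call:
move_arm --deltas '[[[0,0,0],[-0.2,0,0],1],[[0,0,0],[-0.4,0,0],1],[[0,0,0],[-0.6,0,0],1],[[0,0,0],[-0.6,0,0],1]]'

```text
clock: 5.6
ee_pos: [0.5299, -0.1745, 0.0659]
ee_rot: [[-0.94, 0.34, -0.012], [0.34, 0.94, 0.004], [0.012, 0.0, -1.0]]
contact_force: [-12.8, 3.3, 10.2]
gripper_width: 0.0
grip_force: 6.8
```

The force stepped up and the motion stopped, so the slide is at its end of travel. Now I'll draw straight back, then up.

Call:
move_arm --deltas '[[[0,0,0],[1,0,0],1],[[0,0,0],[2.5,0,0],1],[[0,0,0],[4,0,0],1],[[0,0,0],[5.3,0,0],1],[[0,0,0],[6,0,0],1],[[0,0,0],[6,0,0],1],[[0,0,0],[6,0,-2],1],[[0,0,0],[6,0,-5],1],[[0,0,0],[6,0,-8],1],[[0,0,0],[6,0,-11],1],[[0,0,0],[6,0,-14],1],[[0,0,0],[6,0,-14],1]]'

```text
clock: 6.6
ee_pos: [0.4841, -0.1584, 0.2128]
ee_rot: [[-0.94, 0.341, 0.014], [0.341, 0.94, -0.006], [-0.015, -0.001, -1.0]]
contact_force: [1.1, -0.9, 0.7]
gripper_width: 0.0001
grip_force: 0.0
```

Run:
```python
from h import *
s=manip.get_state();print(s["clock"],np.round(s["ee_pos"],4),s["contact_force"])
a=manip.get_image("wrist");b=manip.get_image("side")[150:230,280:360]
o=np.zeros((400,800,3),np.uint8);o[:,:400]=a[:,120:520];o[:,400:]=cv2.resize(b,(400,400),interpolation=2)
cv2.imwrite("pics/w4.png",o[:,:,::-1])
```

```text
6.6 [ 0.4841 -0.1584  0.2128] [ 1.14759142 -0.90203508  0.70458318]
```

View pics/w4.png

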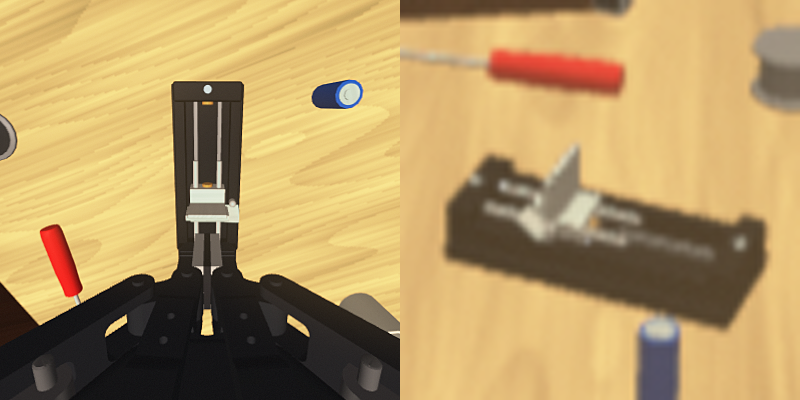

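The slide stands part-way back, its wing against the raised pin at (232,205). The spare cells and the screwdriver are unmoved. I'll check the tab's travel in the side view and hand in.

Run:
```python
from h import *
c=manip.get_calibration("side")
for t in(0,.026,.03,.034): print(t,proj(c,[.4758+.94*t,-.1758-.34*t,.078]))
manip.finish_job(); print("observed tab top ~ (315.6,179)")
```

```text
0 [324.17504326 180.5829224 ]
0.026 [316.91031852 178.88965949]
0.03 [315.79893434 178.63068635]
0.034 [314.68921771 178.3721199 ]
the job is handed in; nothing more can be done
observed tab top ~ (315.6,179)
```

I pushed the empty cradle's slide to its end stop and let it go. It came back and caught on the stop pin at about 30 mm (side view), the arm is clear of it, and the job is handed in.

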